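# Set the pasta roller one notch thinner and shut its guard

## Task

Get the pasta machine ready for the next, thinner pass: pull its dial knob out against the spring, turn it one hole towards the smaller dots (its upper end comes over towards the robot's side) and let the pin snap fully home in that hole. Then, with the gap set, swing the wire finger guard down over the rollers until it is fully shut. Do not knock over or shift the bottle, jar, timer, fruit and garlic around it.

Things in the scene. Friction and masses are not known exactly. Their poses are not given: they have to be found in the camera images.
- pasta_machine: Tabletop electric pasta roller of plain steel, 130 x 246 x 138 mm high without knob and guard, fixed to the table. Origin: centre of the underside of the roller part, on the table. Its -x side faces the robot, its rollers lie along its y; the grey motor unit stands on its +y end (to y = +151 mm), the dial on its -y end. It stands with some yaw.
- dial_grip (a point): Centre of the dial knob's black bar grip: 14 mm thick (point x), 46 long (point z), 28 deep along the dial axis (point y). At the start, pin home, it lies at (0, -145, 90) mm in the machine's frame, z straight up. The frame turns and slides with the knob; in the next thinner hole z leans 40 degrees towards the machine's -x side. Pull along -y of the machine; the spring pulls home along +y.
- dial_centre (a point): Where the dial's horizontal axis (parallel to the machine's y) meets the face of the aluminium index disc, at (0, -95, 90) mm in the machine's frame; fixed. The disc, 90 mm across, has seven holes 40 degrees apart at 31 mm radius; the dots beside them shrink towards the thin end. A steel pointer arm (37 mm radius, 5 to 15 mm off the disc) carries the pin and lies along the bar's upper end.
- gap_dial (a joint): Angle of the dial, rad: 0 in the hole it starts in, growing as the upper end of the bar tips towards the machine's -x (robot) side, the thinner way. Holes are at multiples of 0.698 (40 degrees); the pin has about 0.05 of play in a hole and snaps in by itself from about 0.1 off centre.
- dial_knob (a joint): How far the sprung knob is pulled out along the machine's -y, m: 0 with the pin home, 0.012 at its stop. The pin is clear of its hole from 0.0065, and reads that if stranded on the metal between two holes. The spring pulls back with 6.3 N at home and 12 N at the stop.
- guard (a joint): Angle of the wire guard, rad: 0 shut, level over the rollers; about 1.5 to 1.9 at the start, standing up. A stiff hinge keeps it where it is left; 1 to 3 N at the tab moves it.
- guard_tab (a point): Point on the guard's black tab, 110 mm from the hinge. The tab is 14 mm wide (along the machine's y), 9 thick, reaches 80 to 124 mm from the hinge, in the middle of the guard's free edge; the front wire is 80 mm from the hinge. Guard shut: at (-70, 0, 130) mm in the machine's frame, with free space in front of the machine below it.
- guard_hinge (a point): Middle of the guard's hinge, which runs along the machine's y at (40, 0, 130) mm in the machine's frame.
- amber_bottle: Bystander: round amber bottle with black dropper, 66 x 66 x 106 mm, beyond the dial. Origin under its centre.
- mandarin_1: Bystander: mandarin, 58 mm across, 52 mm high, in front of the machine. Origin under its centre.
- kitchen_timer: Bystander: wind-up timer, 66 x 66 x 48 mm, in front of the machine. Origin under its centre.
- garlic_1: Bystander: garlic bulb, 53 mm, to the right. Origin under its centre.
- jar_1: Bystander: glass jar with lid, 68 x 68 x 135 mm, to the right at the back. Origin under its centre.

How it is judged:
By the outcome, as a careful person would: the job done as asked, in the order asked, and still so for the second after the job is handed in, with the robot touching nothing.
It also fails if it takes over 53 s, if anything falls off the work surface, if the arm or the gripper's body presses on something with over 40 N, if the wrist force passes 120 N, or if a joint passes its speed limit or range.

## Robot

A 7-joint arm with a two-finger parallel gripper is mounted at the origin on the work surface; the furniture and walls round the work are solid. World frame = base frame: x ahead of the robot, y to its left, z up, the work surface at z = 0. Lengths are in m, angles in rad, forces in N, time in s.
With the tool pointing down it reaches from about 0.35 to 0.9 m from the base axis. Payload 8.1 kg.
Tool frame: the origin (TCP) lies at the very end of the fingers, on their centre line; the grasp point (between the pads) lies 19 mm behind it; z points along the fingers, y is the line along which they close (so a half turn about z gives the same grasp; the last joint's range is limited). The gripper opens to 92 mm and grips with 3 to 60 N. Pads are 19 mm wide; open, the fingers measure 130 mm over their backs; the gripper's body (75 mm by 190 mm) begins 47 mm behind the grasp point.
Start: joints at [1.061, 0.434, 0.025, 1.573, -0.012, 1.134, -0.075], TCP at [0.247, -0.574, 0.196] pointing down, gripper open.
Joint ranges: [-2.62, 2.62], [-0.44, 2.09], [-1.27, 1.32], [0.08, 2.57], [-1.32, 4.46], [0.12, 2], [-2.74, 2.74]. Speed limits (rad/s): [2.22, 2.22, 3.01, 3.01, 3.14, 3.14, 3.14].

## Interface

Orientations are given as a rotation vector (axis times angle).
In Python, from bench import manip gives the robot as it stands.
- The arm moves only by the tool arm_command, never from a script. Its argument "moves" is a list of rows, each a list of 2 entries, a list of its own where there are three numbers: the shift along the world's x, y, z in cm, then the turn about the world's z in degrees. In form: [[[tx, ty, tz], roll], ...]. A call has 1 to 20 rows; each row is the pose to reach, as a shift and turn from the pose commanded when the call began; what a row does not reach only later rows make up. A row lasts 1/12 s, in which the tool goes at most 41.7 mm and 7.16 degrees, less where a joint would pass 70% of its speed; a pose out of reach is approached as far as the arm can. A call with a gripper value outside its range is refused whole. "hand" is the finger opening in cm, from 0 to 9.18, set as the call begins (left out, the last holds). The fingers move at their own pace and stop on an object; "newtons" is the grip in N (left out, the last holds). Time passes only in rows, so rows that repeat a pose let the fingers close. It gives the time, the measured TCP pose, the force, the opening and the grip force at its end, in the units of the state.
- manip.get_obs(): the state, without advancing time (a new reading comes with each control period).
- manip.snapshot(name): name is "side" or "top" or "wrist"; returns the picture (420x560x3 uint8, red, green, blue); there is no depth.
- manip.get_calibration(name): a dict with "fx", "fy", "cx", "cy" (pixels), "distortion" ([k1, k2, p1, p2, k3] as OpenCV has them; the pictures are not rectified), "R" (3x3) and "t" (3): a world point X has camera coordinates R X + t. Camera axes: x right, y down, z forward; pixel columns grow to the right and rows downward; lengths in m; the calibration is good to about 2 mm. A picture is of the moment at which its call begins: read the wrist's pose just before it. get_calibration takes no time and is no camera call; for the wrist camera it gives the pose at the moment of the call.
- manip.finish_job(): hands the job in; it is judged then, once.
The state is a dict: "time": time; "q": joint angles; "joint_velocities": joint speeds; "effort": joint torques, N m; "ee_pos": TCP position; "tcp_rot": TCP orientation; "contact_force": force on the tool from outside, world axes, zero at the start; "wrist_torque": the same for the moment, N m; "grip_width": opening from 0.0 (shut) to 1.0 (fully open); "grasp_force": force on a finger pad.
Only numpy, scipy, OpenCV 4.12 (cv2) and the standard library are available. Lean on these libraries where they do the work, as an engineer would, in place of code of your own. Each camera call takes 0.05 s, during which the arm holds its last target. There are 200 camera calls.

## Working session

There is one attempt and no reset: what is moved stays moved. The work goes in short steps, Python scripts to look and compute and a tool call to move; the robot and the scene stay as the last step left them, time stands still between calls to the robot, and variables do not carry over. Pictures are saved under pics/ and viewed, at most 10 in all, crops included, and the job is handed in when it is done.

Besides the shell and the picture viewer there is one more tool, called by a JSON object that holds its "name" and its "arguments". arm_command: Moves the arm, as the interface text tells. Its arguments: {"type":"object","properties":{"moves":{"type":"array"},"hand":{"type":"number"},"newtons":{"type":"number"}},"required":["moves"]}

```bash
mkdir -p pics; ls
python3 - <<'E'
from bench import manip
import cv2,numpy as np
o=manip.get_obs();print({k:np.round(v,3).tolist() for k,v in o.items()})
for n in("side","top","wrist"):
    c=manip.get_calibration(n);print(n,{k:np.round(v,3).tolist() for k,v in c.items()})
    cv2.imwrite(f"pics/{n}0.png",manip.snapshot(n)[:,:,::-1])
a=[cv2.imread(f"pics/{n}0.png") for n in("side","top")]
E
```

```text
pics
{'time': 0.0, 'q': [1.061, 0.435, 0.025, 1.574, -0.012, 1.134, -0.075], 'joint_velocities': [-0.0, 0.0, -0.0, -0.001, -0.002, 0.001, -0.0], 'effort': [-0.0, -66.786, 0.985, -31.447, -0.061, 0.043, 0.0], 'ee_pos': [0.247, -0.573, 0.195], 'tcp_rot': [-3.075, -0.634, 0.001], 'contact_force': [0.221, -0.079, 0.058], 'wrist_torque': [-0.024, -0.033, -0.007], 'grasp_force': 0.0, 'grip_width': 1.0}
side {'fx': 505.439, 'fy': 505.439, 'cx': 281.006, 'cy': 216.223, 'distortion': [-0.186, 0.0, 0.0, 0.0, 0.0], 'R': [[0.832, -0.554, 0.024], [-0.275, -0.45, -0.849], [0.481, 0.7, -0.527]], 't': [-0.516, 0.116, 1.258]}
top {'fx': 511.625, 'fy': 511.625, 'cx': 280.48, 'cy': 202.753, 'distortion': [-0.089, 0.0, 0.0, 0.0, 0.0], 'R': [[-0.005, -1.0, 0.004], [-0.988, 0.005, -0.154], [0.154, -0.005, -0.988]], 't': [-0.195, 0.496, 1.095]}
wrist {'fx': 344.672, 'fy': 344.672, 'cx': 276.409, 'cy': 211.832, 'distortion': [-0.031, 0.0, 0.0, 0.0, 0.0], 'R': [[0.396, -0.918, -0.001], [-0.879, -0.379, 0.291], [-0.267, -0.114, -0.957]], 't': [-0.623, -0.036, 0.39]}
```

View pics/side0.png

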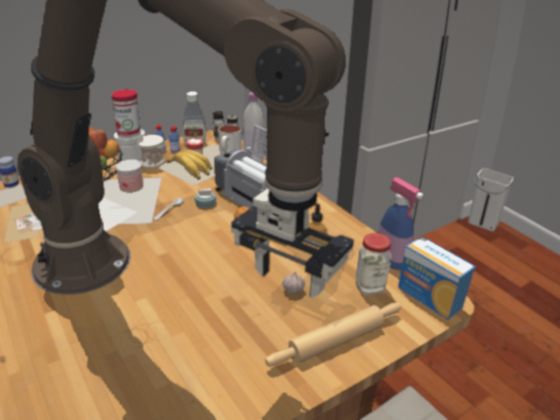

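View pics/top0.png

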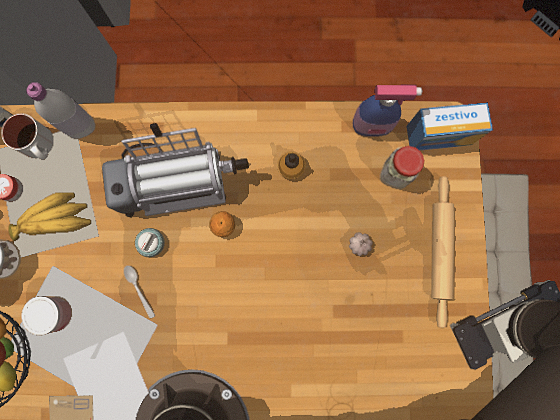

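The side view is mostly blocked by the arm. The top view shows the machine at about (165,180), the knob at (238,165), the bottle at (291,166), the mandarin at (222,223), the timer at (149,242), and the guard standing up with its tab at (156,130). I'll zoom in.

```bash
cat > h.py <<'E'
import numpy as np,cv2
from bench import manip
def ray(c,px):
    K=np.array([[c["fx"],0,c["cx"]],[0,c["fy"],c["cy"]],[0,0,1]]);R=np.array(c["R"]);t=np.array(c["t"])
    u=cv2.undistortPoints(np.array(px,float).reshape(-1,1,2),K,np.array(c["distortion"],float)).reshape(-1,2)
    d=np.c_[u,np.ones(len(u))]@R
    return -R.T@t,d/np.linalg.norm(d,axis=1,keepdims=True)
def plane(c,px,z):
    C,d=ray(c,px);return C+d*((z-C[2])/d[:,2:])
def proj(c,X):
    K=np.array([[c["fx"],0,c["cx"]],[0,c["fy"],c["cy"]],[0,0,1]])
    return cv2.projectPoints(np.array(X,float).reshape(-1,1,3),cv2.Rodrigues(np.array(c["R"]))[0],np.array(c["t"],float),K,np.array(c["distortion"],float))[0].reshape(-1,2)
def tri(obs):  # [(cal,px),...] least-squares ray crossing
    A=np.zeros((3,3));b=np.zeros(3);L=[]
    for c,p in obs:
        C,d=ray(c,[p]);M=np.eye(3)-np.outer(d[0],d[0]);A+=M;b+=M@C;L.append((C,M))
    X=np.linalg.solve(A,b);return X,[np.linalg.norm(M@(X-C)) for C,M in L]
E
python3 - <<'E'
from h import *
im=cv2.imread("pics/top0.png")[95:260,95:325]
cv2.imwrite("pics/topc.png",cv2.resize(im,None,fx=3.4,fy=3.4,interpolation=cv2.INTER_CUBIC))
c=manip.get_calibration("top")
print(plane(c,[[238,165]],.09),plane(c,[[291,166]],.1),plane(c,[[156,130]],.24))
for n in("side","top","wrist"):
    c=manip.get_calibration(n);print(n,-np.array(c["R"]).T@np.array(c["t"]))
E
```

```text
[[ 0.56909217 -0.10659617  0.09      ]] [[ 0.5640372  -0.21979469  0.1       ]] [[0.60234508 0.03576973 0.24      ]]
side [-0.14411781 -1.11421743  0.77424319]
top [ 0.32006356 -0.19222871  1.159071  ]
wrist [ 0.31881601 -0.54128065  0.38381896]
```

View pics/topc.png

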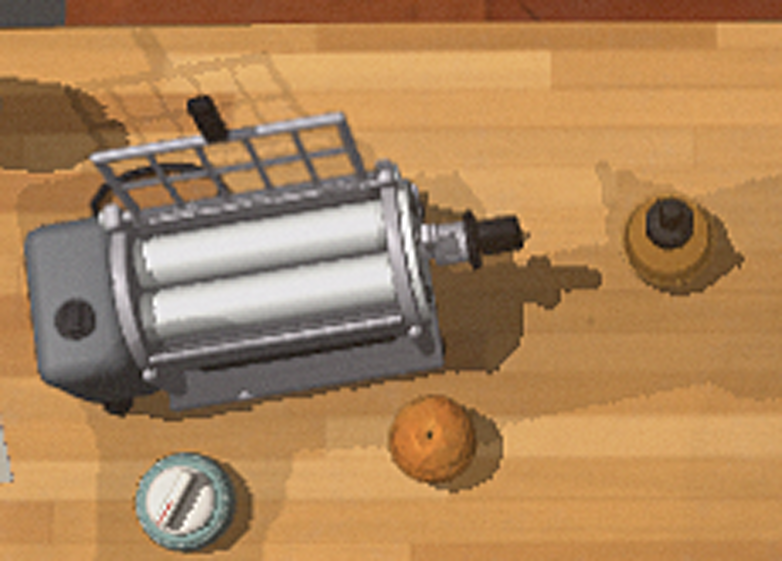

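The crop (3.4x, offset 95,95) shows the bar at about (470–524, 215–252), the hinge line from (110,213) to (383,170), the tab at (205,115), and the motor on the left. I'll work out the machine frame from this.

Run:
```python
from h import *
c=manip.get_calibration("top")
f=lambda x,y:[95+x/3.4,95+y/3.4]
h=plane(c,[f(110,213),f(383,170)],.13);d=h[0]-h[1];psi=np.arctan2(-d[0],d[1]);print("hinge",h,np.degrees(psi),np.linalg.norm(d))
b=plane(c,[f(497,232)],.113)[0];print("bar",b)
for p in(psi,):
    ex=np.array([np.cos(p),np.sin(p)]);ey=np.array([-ex[1],ex[0]])
    print("org from bar",b[:2]+.145*ey)
    O=b[:2]+.145*ey
    for q in h:print("hinge in frame",(q[:2]-O)@ex,(q[:2]-O)@ey)
    # tab mid: ray crossed with the plane machine y=0
    C,dd=ray(c,[f(205,115)]);s=((O-C[:2])@ey)/(dd[0,:2]@ey);X=C+s*dd[0];print("tab x,z",(X[:2]-O)@ex,X[2])
for n,px,z in(("bottle",(668,238),.1),("mandarin",(432,437),.03),("timer",(183,503),.045)):print(n,plane(c,[f(*px)],z)[0])
```

```text
hinge [[ 0.57709426  0.1211041   0.13      ]
 [ 0.60274855 -0.04628669  0.13      ]] 8.713342811294584 0.16934527390933604
bar [ 0.567489   -0.11507051  0.113     ]
org from bar [0.5455228 0.028256 ]
hinge in frame 0.04527273542940513 0.08699372067928904
hinge in frame 0.04527273542940513 -0.08235155323004702
tab x,z 0.06000930050067477 0.2393834586314858
bottle [ 0.56620571 -0.22081198  0.1       ]
mandarin [ 0.45011425 -0.0673606   0.03      ]
timer [0.40620132 0.09137373 0.045     ]
```

{"name": "arm_command", "arguments": {"moves": [[[2.5,3.5,2],6],[[5,7,2],12],[[7,10,2],18],[[9.5,13.5,2],24],[[12,17,2],30],[[14,20,2],36],[[16.5,23.5,2],42],[[19,27,2],48],[[21,30,2],54],[[23.5,33.5,2],60],[[26,37,2],66],[[28,40,2],72],[[30.5,43.5,2],75],[[32,45.8,2],75],[[32,45.8,2],75],[[32,45.8,2],75]], "hand": 5}}

```text
time: 1.48
ee_pos: [0.5677, -0.1139, 0.2158]
tcp_rot: [-2.05, -2.38, -0.001]
contact_force: [-0.1, -0.9, -0.2]
grip_width: 0.546
grasp_force: 0.0
```

Run:
```python
from h import *
o=manip.get_obs();print(o["time"],o["ee_pos"],o["tcp_rot"],np.round(o["q"],2),o["grip_width"])
c=manip.get_calibration("wrist");im=manip.snapshot("wrist")[:,:,::-1];cv2.imwrite("pics/w1.png",im);cv2.imwrite("pics/w1v.png",cv2.resize(im,(784,588)))
import json;json.dump({k:np.array(v).tolist() for k,v in c.items()},open("w1.json","w"))
O=np.array([.5455,.0283]);p=np.radians(8.7);ex=np.array([np.cos(p),np.sin(p)]);ey=np.array([-ex[1],ex[0]])
P=[(0,-.145,.113),(0,-.131,.113),(0,-.159,.113),(0,-.095,.135),(-.065,-.095,.0)]
print(proj(c,[[*(O+x*ex+y*ey),z] for x,y,z in P]).round())
```

```text
1.4833 [ 0.5677449  -0.11386746  0.21580549] [-2.04971276e+00 -2.37950193e+00 -5.10343047e-04] [ 0.42  0.39 -0.44  1.63  0.17  1.16  0.09] 0.5455123064223137
[[276. 204.]
 [276. 188.]
 [276. 219.]
 [276. 149.]
 [220. 136.]]
```

View pics/w1v.png

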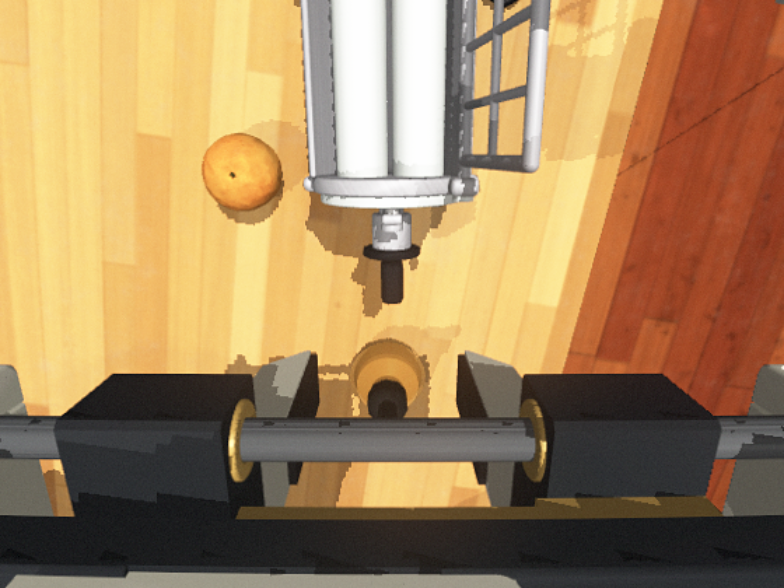

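The wrist view shows the bar's top at view (392, 260–303), i.e. raw (280,201), with a round black flange on its machine side at row 252. The machine is square to the image, and the bottle lies between the fingers but well below them. Next I'll triangulate the bar's two ends against the top view.

Run:
```python
from h import *
import json
w=json.load(open("w1.json"));t=manip.get_calibration("top")
f=lambda x,y:[95+x/3.4,95+y/3.4]
for a,b in(((497,232),(392,282)),((522,229),(392,303))):
    print(tri([(t,f(*a)),(w,[b[0]/1.4,b[1]/1.4])]))
# side plate ends of the machine (z .138) wrist, and hinge right end
for b in((392,303),(392,262)):print(plane(w,[[b[0]/1.4,b[1]/1.4]],.113))
im=cv2.imread("pics/w1.png");g=im.max(2)
for r in (192,198,204,210):print(r,[x for x in range(255,305) if g[r,x]<70])
```

```text
(array([ 0.57033048, -0.11458114,  0.10303172]), [np.float64(0.0005345107224509178), np.float64(0.0005345107224509945)])
(array([ 0.57283147, -0.12983854,  0.09957266]), [np.float64(0.0003557573465622041), np.float64(0.0003557573465624702)])
[[ 0.57237174 -0.12581052  0.113     ]]
[[ 0.5683591 -0.0995712  0.113    ]]
192 [272, 273, 274, 275, 276, 277, 278, 280, 281, 282, 283, 284, 285, 286]
198 [272, 273, 274, 275, 276, 277, 278, 279, 280, 282, 283, 284, 285, 286]
204 [273, 274, 275, 284, 285, 286]
210 [273, 274, 275, 276, 277, 280, 281, 282, 285, 286]
```

{"name": "arm_command", "arguments": {"moves": [[[0.3,-0.2,-2.5],0],[[0.3,-0.2,-5],0],[[0.3,-0.2,-7.5],0],[[0.3,-0.2,-9.5],0],[[0.3,-0.2,-11],0],[[0.3,-0.2,-11.7],0],[[0.3,-0.2,-11.7],0]]}}

```text
time: 2.12
ee_pos: [0.5685, -0.1197, 0.0977]
tcp_rot: [-2.056, -2.372, 0.004]
contact_force: [-0.8, 0.6, 0.5]
grip_width: 0.548
grasp_force: 0.0
```

{"name": "arm_command", "arguments": {"moves": [[[0,0,0],0],[[0,0,0],0],[[0,0,0],0],[[0,0,0],0],[[0,0,0],0],[[0,0,0],0]], "hand": 0, "newtons": 25}}

```text
time: 2.62
ee_pos: [0.5705, -0.118, 0.0997]
tcp_rot: [2.054, 2.376, 0.0]
contact_force: [0.2, 0.4, 0.4]
grip_width: 0.16
grasp_force: 0.0
```

{"name": "arm_command", "arguments": {"moves": [[[0,0,0],0],[[0,0,0],0],[[0,0,0],0],[[0,0,0],0]]}}

```text
time: 2.95
ee_pos: [0.5703, -0.118, 0.0992]
tcp_rot: [-2.055, -2.376, -0.0]
contact_force: [0.2, -0.6, 0.6]
grip_width: 0.006
grasp_force: 0.0
```

Run:
```python
from h import *
c=manip.get_calibration("wrist");im=manip.snapshot("wrist")[:,:,::-1]
cv2.imwrite("pics/w2v.png",cv2.resize(im[120:330,130:430],None,fx=2.6,fy=2.6,interpolation=cv2.INTER_CUBIC))
```

```text
(no output)
```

View pics/w2v.png

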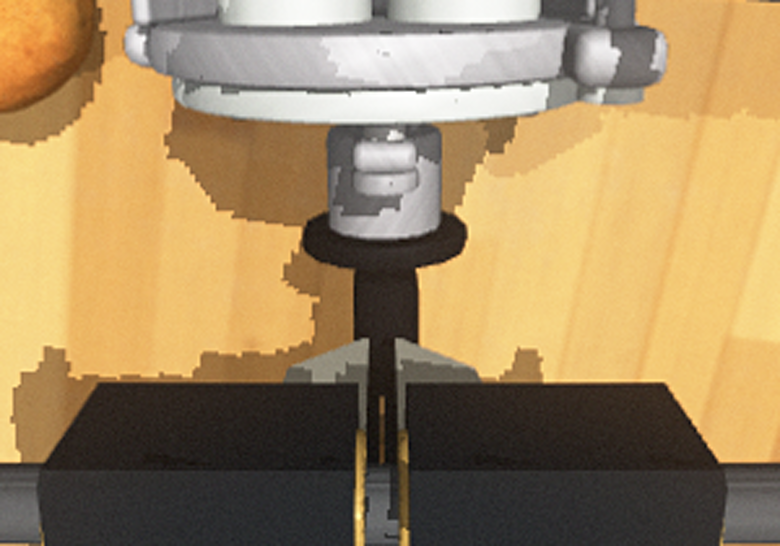

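The fingers closed to 0 and the bar isn't between them: it shows in front of them at view (355–418, 270–345). I'll recheck its height from the two wrist views.

Run:
```python
from h import *
import json
w=json.load(open("w1.json"));c=manip.get_calibration("wrist")
g=lambda x,y:[130+x/2.6,120+y/2.6]
v=lambda x,y:[x/1.4,y/1.4]
P={"seam":((392,261),(386,269)),"flangeL":((364,252),(302,237)),"flangeR":((420,252),(467,235)),"discR":((445,203),(548,105)),"discmid":((385,207),(385,122)),"hubnearL":((372,248),(329,230)),"hubnearR":((411,248),(440,230)),"pivot/guardend":((477,186),(668,50))}
for k,(a,b) in P.items():
    X,r=tri([(w,v(*a)),(c,g(*b))]);print(k,X.round(4),np.round(r,4))
print("end, w1, at z .1/.113",plane(w,[v(392,303)],.1),plane(w,[v(392,303)],.113))
print("finger edge",plane(c,[g(380,343)],.099))
im=cv2.imread("pics/w2v.png").max(2);print([x for x in range(320,460) if im[310,x]<75][::60],)
```

```text
seam [ 0.5687 -0.1018  0.1003] [0.0001 0.0001]
flangeL [ 0.5495 -0.1008  0.0891] [0.0006 0.0006]
flangeR [ 0.5876 -0.0969  0.0812] [0.0001 0.0001]
discR [ 0.5938 -0.0592  0.1154] [0.0001 0.0001]
discmid [ 0.5606 -0.063   0.1433] [0.0019 0.0019]
hubnearL [ 0.5549 -0.0964  0.0946] [0. 0.]
hubnearR [ 0.5798 -0.0926  0.0951] [0.0002 0.0002]
pivot/guardend [ 0.6054 -0.045   0.1425] [0.0005 0.0005]
end, w1, at z .1/.113 [[ 0.5731251  -0.12987798  0.1       ]] [[ 0.57237174 -0.12581052  0.113     ]]
finger edge [[ 0.56999682 -0.12002545  0.099     ]]
[354, 414]
```

{"name": "arm_command", "arguments": {"moves": [[[0,0,0.5],0],[[0,0,0.5],0],[[0,0,0.5],0],[[0,0,0.5],0],[[0,0,0.5],0],[[0,0,-0.6],0],[[0,0,-1.2],0],[[0,0,-1.2],0]], "hand": 4}}

```text
time: 3.67
ee_pos: [0.5689, -0.118, 0.0852]
tcp_rot: [-2.053, -2.375, 0.003]
contact_force: [-0.3, -0.7, -0.5]
grip_width: 0.432
grasp_force: 0.0
```

{"name": "arm_command", "arguments": {"moves": [[[0,0,0],0],[[0,0,0],0],[[0,0,0],0],[[0,0,0],0],[[0,0,0],0],[[0,0,0],0],[[0,0,0],0]], "hand": 0, "newtons": 25}}

```text
time: 4.25
ee_pos: [0.5704, -0.118, 0.0874]
tcp_rot: [2.055, 2.376, 0.0]
contact_force: [1.3, -0.4, -0.6]
grip_width: 0.01
grasp_force: 0.0
```

Run:
```python
from h import *
c=manip.get_calibration("wrist");im=manip.snapshot("wrist")[:,:,::-1]
a=cv2.resize(im[150:330,180:380],None,fx=2.9,fy=2.9,interpolation=cv2.INTER_CUBIC)
s=manip.snapshot("side")[:,:,::-1];cs=manip.get_calibration("side")
p=proj(cs,[[.57,-.118,.09]])[0];print(p)
x,y=int(p[0]),int(p[1]);x0=max(0,x-45);y0=max(0,y-70)
b=cv2.resize(s[y0:y0+120,x0:x0+50*2],None,fx=2.1*2.06,fy=2.1*2.06,interpolation=cv2.INTER_CUBIC)
b=cv2.resize(s[y0:y0+120,x0:x0+70],(305,522),interpolation=cv2.INTER_CUBIC)
b=b[:a.shape[0]] if b.shape[0]>=a.shape[0] else b
a=cv2.resize(a,(490,522*490//580 if 0 else 441));b=cv2.resize(s[y0:y0+100,x0:x0+70],(308,440))
H=np.zeros((441,800,3),np.uint8);H[:,:490]=a;H[:440,491:799]=b;cv2.imwrite("pics/c3.png",H);print(x0,y0)
print(proj(c,[[.57,-.1085,.0874],[.57,-.118,.0874],[.572,-.1275,.087],[.5703,-.118,.0874]]))
```

```text
[290.41837505 193.19699986]
245 123
[[278.87497033 233.92835963]
 [276.51606929 248.86291992]
 [277.52567432 263.53713692]
 [277.01900737 248.93067509]]
```

View pics/c3.png

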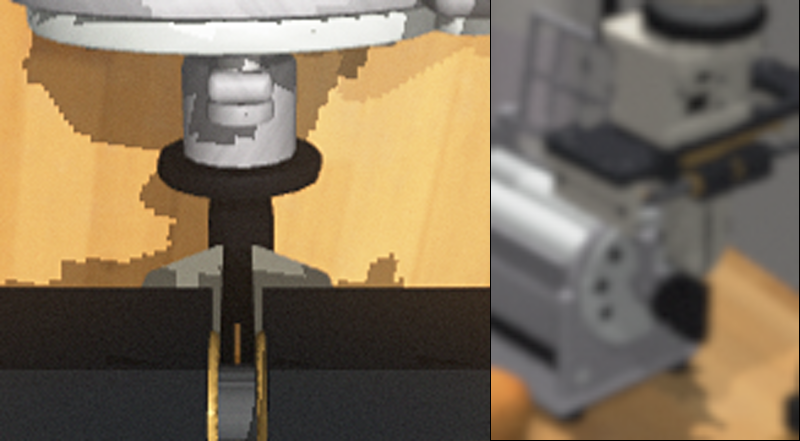

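The left half shows closed fingers with the black bar running underneath them. The right half (side camera) shows the knob blob at raw (288,192), with the fingertips ending just above it. So the fingers appear to be above the bar or beyond its end. I'll probe gently downwards to settle which.

{"name": "arm_command", "arguments": {"moves": [[[0,0,-0.3],0],[[0,0,-0.3],0],[[0,0,-0.3],0]]}}

```text
time: 4.6
ee_pos: [0.5701, -0.118, 0.084]
tcp_rot: [-2.055, -2.376, 0.0]
contact_force: [-0.2, -0.5, 0.7]
grip_width: 0.005
grasp_force: 0.0
```

{"name": "arm_command", "arguments": {"moves": [[[0,0,-0.3],0],[[0,0,-0.3],0],[[0,0,-0.3],0]]}}

```text
time: 4.85
ee_pos: [0.5712, -0.1182, 0.0821]
tcp_rot: [2.054, 2.375, 0.001]
contact_force: [-0.9, -0.4, 8.4]
grip_width: 0.007
grasp_force: 4.1
```

{"name": "arm_command", "arguments": {"moves": [[[0,0,0.8],0],[[0,0,1],0],[[0,0,1],0],[[0,0,1],0],[[0,0,0],0],[[0,0,-0.6],0],[[0,0,-1.2],0],[[0,0,-1.2],0]], "hand": 4}}

```text
time: 5.52
ee_pos: [0.5689, -0.1179, 0.0672]
tcp_rot: [-2.053, -2.374, 0.003]
contact_force: [0.2, 0.3, -0.4]
grip_width: 0.432
grasp_force: 0.0
```

{"name": "arm_command", "arguments": {"moves": [[[0,0,0],0],[[0,0,0],0],[[0,0,0],0],[[0,0,0],0],[[0,0,0],0],[[0,0,0],0],[[0,0,0],0]], "hand": 0, "newtons": 25}}

```text
time: 6.1
ee_pos: [0.5709, -0.118, 0.0696]
tcp_rot: [2.054, 2.376, 0.001]
contact_force: [1.2, -1.0, 1.6]
grip_width: 0.15
grasp_force: 25.0
```

Gripped at 13.8 mm with 25 N. Now I'll pull out along the dial axis.

{"name": "arm_command", "arguments": {"moves": [[[0.05,-0.4,0],0],[[0.1,-0.8,0],0],[[0.16,-1.05,0],0],[[0.16,-1.05,0],0],[[0.16,-1.05,0],0]]}}

```text
time: 6.52
ee_pos: [0.572, -0.1251, 0.0693]
tcp_rot: [-2.05, -2.377, -0.004]
contact_force: [-0.5, 9.2, 2.0]
grip_width: 0.151
grasp_force: 25.0
```

{"name": "arm_command", "arguments": {"moves": [[[0.03,-0.2,0],0],[[0.06,-0.4,0],0],[[0.06,-0.4,0],0],[[0.06,-0.4,0],0]]}}

```text
time: 6.85
ee_pos: [0.5725, -0.1285, 0.0693]
tcp_rot: [-2.049, -2.377, -0.005]
contact_force: [0.4, 11.7, 1.6]
grip_width: 0.147
grasp_force: 25.0
```

{"name": "arm_command", "arguments": {"moves": [[[-0.2,-0.03,0],0],[[-0.4,-0.06,-0.05],0],[[-0.6,-0.09,-0.1],0],[[-0.8,-0.12,-0.2],0],[[-0.8,-0.12,-0.2],0],[[-0.8,-0.12,-0.2],0]]}}

```text
time: 7.35
ee_pos: [0.571, -0.1285, 0.0694]
tcp_rot: [2.047, 2.376, 0.018]
contact_force: [14.9, 12.8, 0.3]
grip_width: 0.151
grasp_force: 25.2
```

{"name": "arm_command", "arguments": {"moves": [[[-0.2,0.05,0],0],[[-0.4,0.05,-0.05],0],[[-0.6,0.02,-0.1],0],[[-0.8,0,-0.2],0],[[-0.8,0,-0.2],0],[[-0.8,0,-0.2],0]], "newtons": 20}}

```text
time: 7.85
ee_pos: [0.5664, -0.1286, 0.0695]
tcp_rot: [2.043, 2.372, 0.024]
contact_force: [17.8, 12.7, 9.8]
grip_width: 0.171
grasp_force: 21.7
```

{"name": "arm_command", "arguments": {"moves": [[[-0.2,-0.03,0],0],[[-0.4,-0.06,0],0],[[-0.6,-0.08,0],0],[[-0.6,-0.08,0],0],[[-0.6,-0.08,0],0]]}}

```text
time: 8.27
ee_pos: [0.5534, -0.1331, 0.0671]
tcp_rot: [2.051, 2.375, 0.007]
contact_force: [2.8, 3.2, 9.3]
grip_width: 0.031
grasp_force: 11.8
```

The fingers slipped off the bar. I'll lift off and look at where the bar ended up.

{"name": "arm_command", "arguments": {"moves": [[[0,-0.2,1.5],0],[[0,-0.2,3],0],[[0,-0.2,5],0],[[0,-0.2,5],0]], "hand": 0}}

```text
time: 8.6
ee_pos: [0.5522, -0.1369, 0.1185]
tcp_rot: [2.053, 2.373, 0.003]
contact_force: [0.5, -1.1, 0.1]
grip_width: 0.005
grasp_force: 0.0
```

Run:
```python
from h import *
import json
c=manip.get_calibration("wrist");im=manip.snapshot("wrist")[:,:,::-1];cv2.imwrite("pics/w4.png",im)
json.dump({k:np.array(v).tolist() for k,v in c.items()},open("w4.json","w"))
a=cv2.resize(im[110:290,200:360],None,fx=2.7,fy=2.7,interpolation=cv2.INTER_CUBIC)
s=manip.snapshot("side")[:,:,::-1]
b=cv2.resize(s[145:225,250:310],(364,486),interpolation=cv2.INTER_CUBIC)
cv2.imwrite("pics/c4.png",np.hstack([a,b]));print(manip.get_obs()["ee_pos"])
```

```text
[ 0.55067889 -0.13687953  0.11569478]
```

View pics/c4.png

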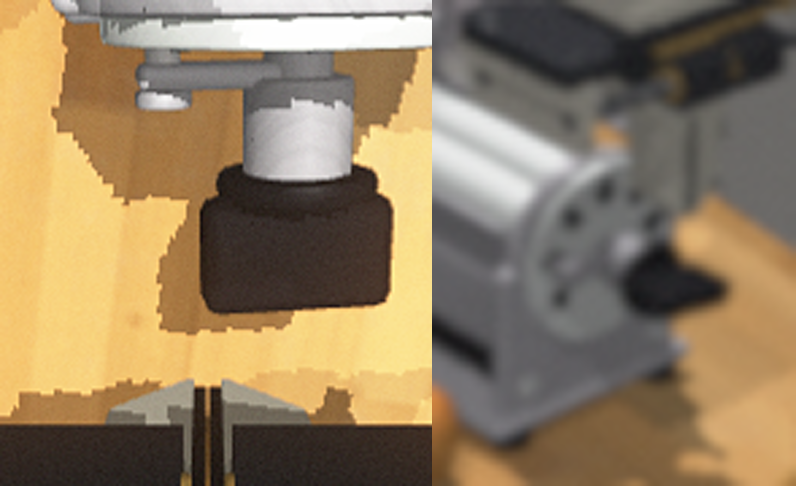

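The left panel shows the pointer arm lying towards the machine's -x side, with its tip at raw (259,143), and the bar nearly horizontal. The right panel shows the disc holes and the pointer near panel (560,262). The dial overshot to roughly 80°, so I'll measure the angle.

```bash
cat >> h.py <<'E'
O=np.array([.547,.0275]);_p=np.radians(8.6);EX=np.array([np.cos(_p),np.sin(_p)]);EY=np.array([-EX[1],EX[0]])
def W(x,y,z):return np.array([*(O+x*EX+y*EY),z])
def M(X):return np.array([(X[:2]-O)@EX,(X[:2]-O)@EY,X[2]])
E
python3 - <<'E'
from h import *
import json
w=json.load(open("w4.json"));s=manip.get_calibration("side")
pan=lambda p:(p-[250,145])*6.07+[432,0]
cr=lambda p:(p-[200,110])*2.7
print("centre",pan(proj(s,[W(0,-.095,.09)])[0]),cr(proj(w,[W(0,-.095,.09)])[0]))
for a in range(0,140,20):
    r=np.radians(a);f=lambda R,y:W(-R*np.sin(r),y,.09+R*np.cos(r))
    bar=[cr(proj(w,[W(-R*np.sin(r)+t*7*np.cos(r)/1e3,-.159,.09+R*np.cos(r)+t*.007*np.sin(r))])[0]) for R in(-.023,.023) for t in(-1,1)]
    print(a,"hole side",pan(proj(s,[f(.031,-.095)])[0]).round(),"tip wrist home/out",cr(proj(w,[f(.037,-.105)])[0]).round(),cr(proj(w,[f(.037,-.1115)])[0]).round(),"bar x",np.round([min(b[0] for b in bar),max(b[0] for b in bar)]), "y",np.round([b[1] for b in bar]))
E
```

```text
centre [599.35016803 251.19493866] [291.48146638  46.36889226]
0 hole side [601. 192.] tip wrist home/out [308. 111.] [307. 145.] bar x [253. 326.] y [285. 284. 347. 347.]
20 hole side [584. 203.] tip wrist home/out [242. 110.] [242. 143.] bar x [230. 334.] y [283. 289. 341. 349.]
40 hole side [568. 219.] tip wrist home/out [185. 106.] [185. 139.] bar x [205. 359.] y [285. 296. 332. 346.]
60 hole side [557. 239.] tip wrist home/out [147. 101.] [147. 132.] bar x [191. 377.] y [290. 305. 321. 339.]
80 hole side [550. 261.] tip wrist home/out [130.  95.] [131. 124.] bar x [189. 385.] y [298. 316. 310. 329.]
100 hole side [550. 282.] tip wrist home/out [134.  89.] [135. 117.] bar x [189. 381.] y [308. 327. 299. 317.]
120 hole side [556. 298.] tip wrist home/out [155.  84.] [156. 110.] bar x [191. 385.] y [320. 338. 291. 306.]
```

The pin sits home in the second hole (80°), one hole too far. To bring it back one, I'll press down on the bar's tail (+x end) while dragging it out. Once the pin rides on the metal, pushing the tail further down makes it snap in at 40°.

{"name": "arm_command", "arguments": {"moves": [[[2,1,0],0],[[4,2,0],0],[[5.2,2.7,0],0],[[5.2,2.7,-1.5],0],[[5.2,2.7,-3],0],[[5.2,2.7,-4.2],0],[[5.2,2.7,-4.7],0],[[5.2,2.7,-4.7],0],[[5.2,2.7,-4.7],0]], "newtons": 40}}

```text
time: 9.45
ee_pos: [0.6021, -0.1097, 0.068]
tcp_rot: [-2.055, -2.376, 0.001]
contact_force: [-0.5, -0.6, 0.7]
grip_width: 0.004
grasp_force: 0.0
```

{"name": "arm_command", "arguments": {"moves": [[[0,0,-0.3],0],[[0,0,-0.5],0],[[0,0,-0.5],0],[[0,0,-0.5],0]]}}

```text
time: 9.78
ee_pos: [0.6025, -0.1096, 0.0635]
tcp_rot: [2.055, 2.376, 0.0]
contact_force: [-0.7, 0.0, -0.8]
grip_width: 0.007
grasp_force: 0.0
```

{"name": "arm_command", "arguments": {"moves": [[[0,0,-0.2],0],[[0,0,-0.4],0],[[0,0,-0.4],0]]}}

```text
time: 10.03
ee_pos: [0.6025, -0.1096, 0.059]
tcp_rot: [2.055, 2.376, -0.0]
contact_force: [1.8, 0.1, 0.4]
grip_width: 0.005
grasp_force: 0.4
```

{"name": "arm_command", "arguments": {"moves": [[[0,0,-0.2],0],[[0,0,-0.4],0],[[0,0,-0.4],0]]}}

```text
time: 10.28
ee_pos: [0.603, -0.1095, 0.0554]
tcp_rot: [2.054, 2.376, 0.001]
contact_force: [0.5, -1.0, 4.4]
grip_width: 0.007
grasp_force: 1.7
```

{"name": "arm_command", "arguments": {"moves": [[[0,0,1.2],0],[[0,0,2],0],[[-1,-0.15,2],0],[[-1.7,-0.25,1.6],0],[[-1.7,-0.25,1.1],0],[[-1.7,-0.25,1],0],[[-1.7,-0.25,1],0]]}}

```text
time: 10.87
ee_pos: [0.5845, -0.1124, 0.0645]
tcp_rot: [-2.054, -2.375, 0.002]
contact_force: [-0.9, -0.6, 1.4]
grip_width: 0.004
grasp_force: 0.3
```

{"name": "arm_command", "arguments": {"moves": [[[0,0,-0.2],0],[[0,0,-0.4],0],[[0,0,-0.4],0]]}}

```text
time: 11.12
ee_pos: [0.5858, -0.112, 0.0622]
tcp_rot: [2.054, 2.376, -0.0]
contact_force: [-7.4, -0.4, 18.2]
grip_width: 0.009
grasp_force: 7.7
```

{"name": "arm_command", "arguments": {"moves": [[[0,0,-0.35],0],[[0.06,-0.4,-0.35],0],[[0.12,-0.8,-0.35],0],[[0.18,-1.2,-0.35],0],[[0.2,-1.3,-0.35],0],[[0.2,-1.3,-0.35],0]]}}

```text
time: 11.62
ee_pos: [0.5901, -0.1235, 0.0591]
tcp_rot: [2.052, 2.376, 0.007]
contact_force: [3.0, 1.9, 7.8]
grip_width: 0.002
grasp_force: 3.5
```

{"name": "arm_command", "arguments": {"moves": [[[-0.2,0.2,-0.1],0],[[-0.4,0.4,-0.3],0],[[-0.4,0.4,-0.4],0],[[-0.4,0.4,-0.5],0],[[-0.4,0.4,-0.5],0]]}}

```text
time: 12.03
ee_pos: [0.5902, -0.1228, 0.0564]
tcp_rot: [2.049, 2.367, 0.01]
contact_force: [7.8, -5.2, 17.6]
grip_width: 0.004
grasp_force: 9.5
```

{"name": "arm_command", "arguments": {"moves": [[[0,0,-0.2],0],[[0,0,-0.4],0],[[0,0,-0.4],0],[[0,0,-0.4],0]]}}

```text
time: 12.37
ee_pos: [0.5905, -0.1206, 0.0527]
tcp_rot: [2.048, 2.369, 0.013]
contact_force: [7.4, 1.1, 20.7]
grip_width: 0.006
grasp_force: 9.4
```

{"name": "arm_command", "arguments": {"moves": [[[0.3,0,1.5],0],[[0,-0.5,3.5],0],[[-2,-1,6],0],[[-3.6,-1.4,6.5],0],[[-3.6,-1.4,6.5],0],[[-3.6,-1.4,6.5],0]]}}

```text
time: 12.87
ee_pos: [0.5475, -0.1354, 0.114]
tcp_rot: [2.055, 2.375, 0.0]
contact_force: [0.4, 0.2, -0.3]
grip_width: 0.004
grasp_force: 0.0
```

Run:
```python
from h import *
import json
c=manip.get_calibration("wrist");im=manip.snapshot("wrist")[:,:,::-1];cv2.imwrite("pics/w5.png",im)
json.dump({k:np.array(v).tolist() for k,v in c.items()},open("w5.json","w"))
a=cv2.resize(im[110:290,200:360],None,fx=2.7,fy=2.7,interpolation=cv2.INTER_CUBIC)
s=manip.snapshot("side")[:,:,::-1]
b=cv2.resize(s[145:225,250:310],(364,486),interpolation=cv2.INTER_CUBIC)
cv2.imwrite("pics/c5.png",np.hstack([a,b]));print(manip.get_obs()["ee_pos"])
O[:]=[.5485,.031]
cr=lambda p:(p-[200,110])*2.7
for a in range(20,81,10):
    r=np.radians(a);f=lambda R,y,t=0:cr(proj(c,[W(-R*np.sin(r)+t*np.cos(r),y,.09+R*np.cos(r)+t*np.sin(r))])[0]).round()
    print(a,"tip home/out",f(.037,-.11),f(.037,-.1165),"bar outer corners top",f(.023,-.159,.007),"tail",f(-.023,-.159,.007),"-1:",f(.023,-.159,-.007))
```

```text
[ 0.54795489 -0.13463472  0.1131981 ]
20 tip home/out [276. 133.] [275. 167.] bar outer corners top [321. 352.] tail [362. 290.] -1: [259. 344.]
30 tip home/out [245. 131.] [245. 165.] bar outer corners top [302. 351.] tail [375. 293.] -1: [245. 340.]
40 tip home/out [217. 129.] [217. 162.] bar outer corners top [283. 349.] tail [388. 297.] -1: [233. 335.]
50 tip home/out [194. 126.] [195. 158.] bar outer corners top [266. 346.] tail [398. 302.] -1: [224. 329.]
60 tip home/out [177. 122.] [177. 154.] bar outer corners top [250. 342.] tail [407. 307.] -1: [218. 323.]
70 tip home/out [165. 119.] [165. 149.] bar outer corners top [237. 337.] tail [413. 313.] -1: [215. 317.]
80 tip home/out [158. 115.] [159. 145.] bar outer corners top [227. 331.] tail [416. 318.] -1: [216. 312.]
```

View pics/c5.png

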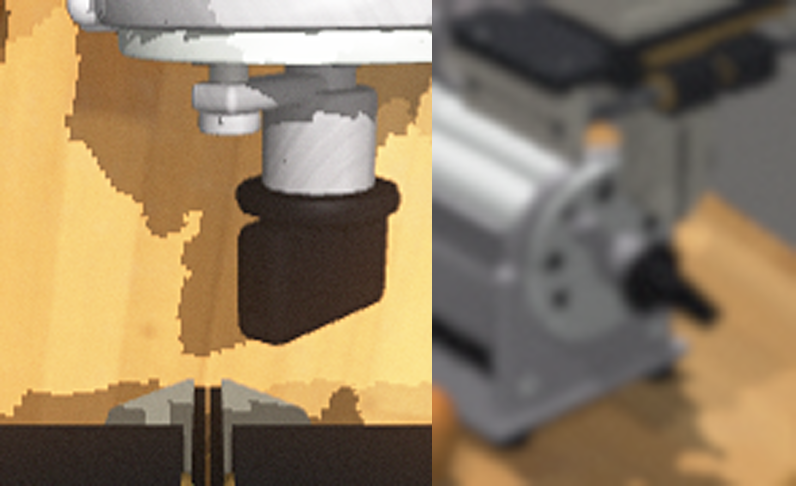

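The picture matches the 40° prediction: bar corners at (280,343) and (383,293) against predicted (283,349) and (388,297). The knob is seated, since it would sit about 30 px further out if stranded. The side view has the pointer over the 40° hole. Next is the guard: I'll rise, turn 90° and go behind the tab.

{"name": "arm_command", "arguments": {"moves": [[[0,0,3.5],0],[[0,0,7],0],[[0,0,10.5],-7],[[0,0,13.6],-14],[[2,0,13.6],-21],[[4,2,13.6],-28],[[6,4.5,13.6],-35],[[8,7,13.6],-42],[[10,9.5,13.6],-49],[[11.5,12,13.6],-56],[[11.5,15,13.6],-63],[[11.5,17,13.6],-70],[[11.5,18.3,13.6],-77],[[11.5,18.3,13.6],-84],[[11.5,18.3,13.6],-90],[[11.5,18.3,13.6],-90],[[11.5,18.3,13.6],-90]]}}

```text
time: 14.38
ee_pos: [0.6627, 0.0486, 0.2487]
tcp_rot: [3.133, 0.234, -0.002]
contact_force: [-0.5, -0.5, 0.6]
grip_width: 0.004
grasp_force: 0.0
```

Run:
```python
from h import *
O[:]=[.5485,.031]
o=manip.get_obs();print(o["ee_pos"],o["tcp_rot"],M(np.array(o["ee_pos"])))
c=manip.get_calibration("wrist");im=manip.snapshot("wrist")[:,:,::-1];cv2.imwrite("pics/w6.png",im)
f=lambda r,th:W(.04-r*np.cos(th),0,.13+r*np.sin(th))
for th in(1.5,1.7,1.9):print(th,proj(c,[f(.08,th),f(.124,th)]).round())
s=manip.snapshot("side")[:,:,::-1];cs=manip.get_calibration("side")
for th in(1.5,1.7,1.9):print(th,proj(cs,[f(.08,th),f(.124,th)]).round())
a=cv2.resize(im,(480,360));b=cv2.resize(s[90:210,200:307],(320,360));cv2.imwrite("pics/c6.png",np.hstack([a,b]))
```

```text
[0.66267571 0.04862036 0.24873197] [ 3.13254866e+00  2.33987470e-01 -1.77681927e-03] [0.11552683 0.00034894 0.24873197]
1.5 [[279. 325.]
 [279. 369.]]
1.7 [[279. 306.]
 [279. 336.]]
1.9 [[279. 285.]
 [279. 298.]]
1.5 [[265. 134.]
 [264. 120.]]
1.7 [[269. 132.]
 [271. 118.]]
1.9 [[273. 132.]
 [277. 118.]]
```

View pics/c6.png

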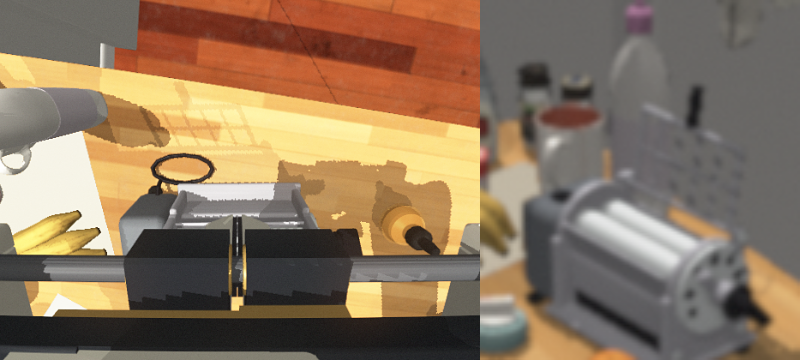

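Run:
```python
from h import *
s=manip.get_calibration("side")
print(proj(s,[[.6627,.0486,.2487],[.6627,.0486,.278],[.6627,.0486,.315],[.6627,.0486,.40]]).round())
print("c5 tip",proj(s,[[.5475,-.1354,.114],[.5475,-.1354,.143]]).round())
im=manip.snapshot("side")[:,:,::-1];cv2.imwrite("pics/s7.png",im)
a=cv2.resize(im[20:200,200:440],(800,600),interpolation=cv2.INTER_CUBIC);cv2.imwrite("pics/s7c.png",a)
```

```text
[[286. 115.]
 [286. 105.]
 [287.  93.]
 [288.  64.]]
c5 tip [[288. 190.]
 [288. 181.]]
```

View pics/s7c.png

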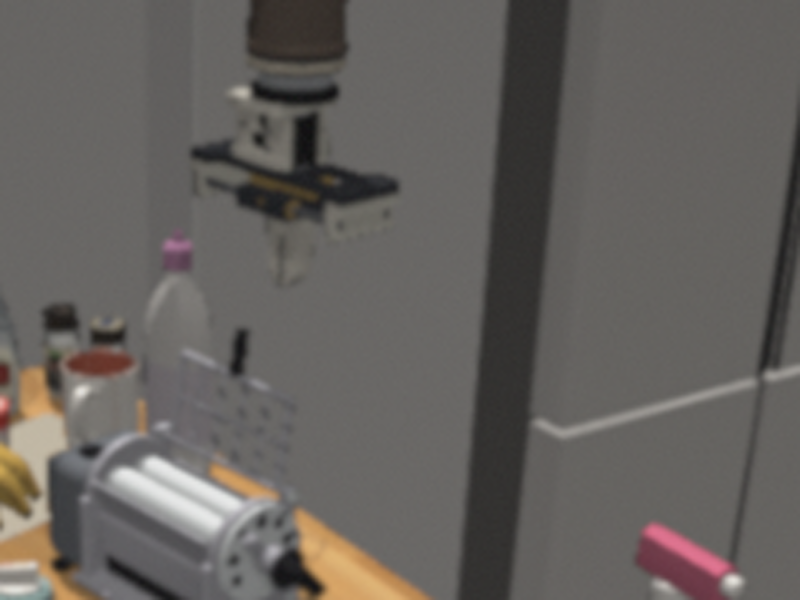

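The side view shows the fingertips at view (287,283), i.e. raw (286,105), so the real tip is 29 mm above the reading. The tab at raw (272,125) puts the guard angle at about 1.78. I'll descend behind the tab and sweep it over.

{"name": "arm_command", "arguments": {"moves": [[[0,0,-2],0],[[0,0,-4],0],[[0,0,-5.1],0],[[0,0,-5.1],0],[[-2,-0.3,-5.1],0],[[-3.2,-0.5,-5.1],0],[[-4,-0.7,-5.1],0],[[-5,-0.85,-5],0],[[-6,-1,-5],0],[[-7,-1.15,-4.9],0],[[-7.8,-1.3,-4.9],0],[[-8.7,-1.45,-5.1],0],[[-9.5,-1.6,-5.3],0],[[-10.3,-1.7,-5.6],0],[[-11.1,-1.8,-5.9],0],[[-11.8,-1.9,-6.4],0],[[-12.5,-2,-6.9],0],[[-12.5,-2,-6.9],0]]}}

```text
time: 16.03
ee_pos: [0.5352, 0.0275, 0.1794]
tcp_rot: [3.133, 0.227, -0.005]
contact_force: [-0.6, 0.1, -0.4]
grip_width: 0.002
grasp_force: 0.0
```

```bash
cat > g.py <<'E'
from h import *
O[:]=[.5485,.031]
f=lambda r,th:W(.04-r*np.cos(th),0,.13+r*np.sin(th))
for n in("side","top"):
    im=manip.snapshot(n).max(2);c=manip.get_calibration(n);print(n)
    for d in range(-10,121,10):
        p=proj(c,[f(r,np.radians(d)) for r in(.09,.1,.11,.118)]).round().astype(int)
        print(d,p[2],[int(im[y-1:y+2,x-1:x+2].min()) for x,y in p])
E
python3 g.py
```

```text
side
-10 [238 174] [110, 81, 81, 91]
0 [237 169] [147, 148, 104, 84]
10 [237 162] [172, 178, 216, 176]
20 [239 156] [99, 97, 96, 97]
30 [241 150] [92, 109, 125, 120]
40 [244 144] [94, 92, 103, 88]
50 [248 138] [29, 28, 28, 36]
60 [252 133] [94, 98, 107, 92]
70 [257 129] [101, 103, 104, 103]
80 [262 126] [105, 106, 106, 99]
90 [267 123] [105, 103, 85, 85]
100 [272 122] [104, 103, 107, 106]
110 [276 123] [104, 100, 103, 104]
120 [281 124] [105, 104, 104, 108]
top
-10 [176 205] [97, 26, 136, 132]
0 [174 204] [83, 34, 138, 137]
10 [172 202] [99, 86, 60, 136]
20 [170 198] [116, 97, 74, 26]
30 [167 192] [164, 147, 100, 108]
40 [165 185] [23, 11, 158, 148]
50 [162 177] [45, 41, 31, 18]
60 [160 168] [40, 40, 36, 42]
70 [158 158] [43, 42, 33, 29]
80 [156 147] [28, 80, 55, 55]
90 [155 137] [59, 52, 52, 49]
100 [154 128] [56, 50, 50, 50]
110 [154 119] [55, 52, 43, 93]
120 [154 112] [189, 229, 229, 202]
```

The tab is clearly at 50° in the side view. I'll continue down to shut.

{"name": "arm_command", "arguments": {"moves": [[[-0.7,-0.1,-0.5],0],[[-1.3,-0.2,-1.1],0],[[-1.8,-0.3,-1.8],0],[[-2.3,-0.4,-2.6],0],[[-2.8,-0.45,-3.3],0],[[-3.2,-0.5,-4.1],0],[[-3.5,-0.55,-4.9],0],[[-3.8,-0.6,-5.7],0],[[-4.2,-0.65,-6.6],0],[[-4.6,-0.7,-7.3],0],[[-4.6,-0.7,-7.6],0],[[-4.6,-0.7,-7.6],0],[[-4.6,-0.7,-7.6],0]]}}

```text
time: 17.22
ee_pos: [0.4909, 0.0209, 0.1045]
tcp_rot: [3.133, 0.227, -0.001]
contact_force: [0.3, 0.2, -0.2]
grip_width: 0.006
grasp_force: 0.0
```

{"name": "arm_command", "arguments": {"moves": [[[0,0,-0.2],0],[[0,0,-0.4],0],[[0,0,-0.4],0]]}}

```text
time: 17.47
ee_pos: [0.4915, 0.021, 0.1035]
tcp_rot: [3.133, 0.227, 0.001]
contact_force: [-15.3, -2.1, 41.7]
grip_width: 0.002
grasp_force: 20.9
```

{"name": "arm_command", "arguments": {"moves": [[[0,0,-0.2],0],[[0,0,-0.4],0],[[0,0,-0.4],0]]}}

```text
time: 17.72
ee_pos: [0.4917, 0.021, 0.1027]
tcp_rot: [3.132, 0.227, 0.004]
contact_force: [-28.8, -3.5, 84.5]
grip_width: 0.002
grasp_force: 42.4
```

It's hard against its stop. Backing off now.

{"name": "arm_command", "arguments": {"moves": [[[0,0,1.5],0],[[0,0,4],0],[[0,0,8],0],[[-2,0,12],0],[[-6,-3,15],0],[[-10,-6,15],0],[[-10,-6,15],0]]}}

```text
time: 18.3
ee_pos: [0.3898, -0.0406, 0.2481]
tcp_rot: [3.133, 0.226, 0.003]
contact_force: [-0.3, -0.1, -0.6]
grip_width: 0.009
grasp_force: 0.0
```

Run:
```python
exec(open("g.py").read().split("for n in")[0])
im=manip.snapshot("side").max(2);c=manip.get_calibration("side")
for d in range(-6,19,3):
    p=proj(c,[f(r,np.radians(d)) for r in(.09,.1,.11,.118)]).round().astype(int);print(d,p[2],[int(im[y-1:y+2,x-1:x+2].min()) for x,y in p])
m=(im[155:190,222:260]<60).astype(np.uint8);n,l,st,ce=cv2.connectedComponentsWithStats(m);print([(st[i].tolist(),ce[i]+[222,155]) for i in range(1,n) if st[i][4]>5])
# compare knob region and bystanders to the earlier pictures
a=cv2.imread("pics/s7.png");b=manip.snapshot("side")[:,:,::-1];k=cv2.absdiff(a,b).max(2)
print("knob diff",k[175:200,275:305].mean())
t0=cv2.imread("pics/top0.png");t1=manip.snapshot("top")[:,:,::-1];cv2.imwrite("pics/top9.png",t1)
K=cv2.absdiff(t0,t1).max(2)
for nm,x,y in(("bottle",291,165),("mandarin",222,223),("timer",149,242),("garlic",361,244),("jar",405,167)):print(nm,K[y-18:y+18,x-18:x+18].mean().round(1),end=" ")
ct=manip.get_calibration("top");g=t1.max(2)
for r in(.09,.11,.12):
    x,y=proj(ct,[f(r,0)])[0].round().astype(int);print(r,x,y,g[y-3:y+4,x-4:x+5].min())
```

```text
-6 [237 172] [69, 50, 40, 57]
-3 [237 170] [37, 35, 32, 32]
0 [237 169] [37, 35, 32, 32]
3 [237 167] [50, 48, 47, 42]
6 [237 165] [89, 113, 117, 93]
9 [237 163] [127, 133, 122, 122]
12 [238 161] [116, 117, 124, 120]
15 [238 159] [116, 100, 90, 90]
18 [238 157] [105, 88, 87, 89]
[([2, 0, 6, 2, 10], array([226.5, 155.4])), ([11, 11, 12, 7, 37], array([238.        , 169.10810811])), ([10, 32, 5, 3, 10], array([233.7, 188.4]))]
knob diff 3.7333333333333334
bottle 31.6 mandarin 70.4 timer 77.1 garlic 40.8 jar 25.4 0.09 173 194 37
0.11 174 204 36
0.12 175 209 32
```

{"name": "arm_command", "arguments": {"moves": [[[-1,-4,0],0],[[-2,-8,0],0],[[-3,-12,0],0],[[-4,-16,0],0],[[-5,-20,0],0],[[-6,-24,0],0],[[-7,-28,0],0],[[-8,-32,0],0],[[-9,-36,0],0],[[-10,-40,0],0],[[-11,-44,0],0],[[-12,-48,0],0],[[-12,-48,0],0],[[-12,-48,0],0]]}}

```text
time: 19.62
ee_pos: [0.271, -0.5211, 0.2451]
tcp_rot: [-3.133, -0.223, 0.004]
contact_force: [0.7, 1.1, -0.4]
grip_width: 0.001
grasp_force: 0.0
```

Run:
```python
exec(open("g.py").read().split("for n in")[0])
t0=cv2.imread("pics/top0.png");t1=np.ascontiguousarray(manip.snapshot("top")[:,:,::-1])
for nm,x,y in(("bottle",291,165),("mandarin",222,223),("timer",149,242),("garlic",361,244),("jar",405,167)):
    r=cv2.matchTemplate(t1[y-30:y+30,x-30:x+30],t0[y-16:y+16,x-16:x+16],cv2.TM_CCOEFF_NORMED);_,v,_,l=cv2.minMaxLoc(r);print(nm,round(v,3),l[0]-14,l[1]-14)
a=cv2.imread("pics/s7.png");b=manip.snapshot("side")[:,:,::-1]
print("knob diff",cv2.absdiff(a,b).max(2)[175:200,275:305].mean(),manip.get_obs()["contact_force"])
im=b.max(2);m=(im[155:190,222:260]<60).astype(np.uint8);n,l,st,ce=cv2.connectedComponentsWithStats(m);print([(st[i][4],ce[i]+[222,155]) for i in range(1,n)])
```

```text
bottle 0.986 0 0
mandarin 0.799 0 0
timer 0.981 0 0
garlic 0.928 0 0
jar 0.99 0 0
knob diff 82.516 [ 0.07128124  0.8212711  -0.03587825]
[(np.int32(9), array([226.77777778, 155.44444444])), (np.int32(1), array([222., 165.])), (np.int32(165), array([244.71515152, 175.81212121])), (np.int32(1), array([222., 167.])), (np.int32(1), array([247., 168.])), (np.int32(1), array([249., 168.])), (np.int32(1), array([252., 167.])), (np.int32(1), array([251., 171.])), (np.int32(12), array([222. , 182.5])), (np.int32(9), array([233.11111111, 188.22222222]))]
```

```bash
python3 -c "
from bench import manip
print(manip.finish_job())"
```

```text
the job is handed in; nothing more can be done
None
```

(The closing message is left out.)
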